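# Pin down the clamp bar of a sieve shaker

### The job

The sieve shaker's clamp bar is pinned on one side only. Take the loose locking pin from the bench, press the bar down with it and push it through the cross hole of the unpinned rod from the control-panel side until its head is fully home against the rod, then swing its sprung loop over the rod's end until it has snapped flat round the rod. Feel for the hole and work gently: force nothing, and leave the glassware, bottles and spare sieve where they stand.

Things in the scene. Friction and masses are not known exactly. Their poses are not given: they have to be found in the camera images.
- pin: Loose steel locking pin, 75 mm long, 0.12 kg, lying flat on the bench with its loop standing up. Origin: on its flat underside, below the shoulder where shank meets head; +x to the tip, z up. Shank: x = 0 to 31 mm, 8 mm diameter, centre line 4 mm above the underside, last 4 mm tapered to 6 mm. Head: block x = 0 to -44 mm, 14 mm wide (y), 16 mm high, flush with the shank below, front lower edge bevelled.
- pin_grip (a point): Middle of the pin's head where it is gripped across its 14 mm width, clear of the loop: 27 mm behind the shoulder, 8 mm above the underside. Keep the fingertips 5 mm above the underside, to clear the bar later. Axes as the pin's.
- pin_mid (a point): Point on the shank's centre line, 10 mm ahead of the shoulder; axes as the pin's. It lies on the rod's centre line when the pin is home.
- loop (a joint): Swing of the pin's loop (4 mm wire, 39 mm wide): 0 open, upright, leaning 10 degrees to the tip (start); 1.4 rad shut, flat along the shank. It is sprung over centre: it stays open or shut, takes about 4 N at its end to start and snaps shut by itself once pushed past 0.7 rad. It shuts over the rod's end and lies round the rod.
- loop_end (a point): Outer end of the loop, 45 mm from its pivot; the pivot lies across the head, 5 mm behind the shoulder and 6 mm above the underside. Push it here, from the head's side towards the tip and down.
- shaker: Sieve shaker fixed on the bench, housing 270 x 300 x 75 mm, control panel on its -x face; on it 200 mm sieves, a lid (top at 149 mm) and over them the clamp bar along y. Origin: centre of its underside; z up. Two rods with square steel heads, 20 x 20 mm, stand up through the bar at y = -125 and +125 mm. The one at +125 is pinned already: the other shall look the same.
- hole (a point): Nominal centre of the unpinned rod's cross hole; axes as the shaker's. The hole runs level along x, 9.5 mm wide, through the 20 mm head, its centre 16 mm below the rod's flat top. x and y are true, z is not: the rod is screwed up or down to suit the stack, so hole and top stand up to 7.5 mm higher or lower. Find them by touching the rod's top, or by sight. The rod withstands 30 N.
- bar_top (a point): Top face of the aluminium clamp bar (80 mm wide, 8 mm thick, long edges bevelled) beside the unpinned rod, on the rod's axis. Rubber buffers push it up, so that it covers the hole in part or wholly: press it down with the pin's flat underside (up to 16 mm: 1.5 N, then 0.25 N per mm) until the shank is level with the hole, and slide the pin in. That takes less than 15 N along the pin.
- juice_bottle: Bystander: green glass bottle, 62 mm diameter, 200 mm high. Origin: centre of its underside.
- beaker: Bystander: glass beaker, 66 mm diameter, 85 mm high. Origin: centre of its underside.
- reagent_bottle: Bystander: white plastic bottle with a screw cap, 72 mm diameter, 155 mm high. Origin: centre of its underside.
- spare_sieve: Bystander: small steel sieve, 104 mm diameter, 38 mm high. Origin: centre of its underside.
There are look-alikes about, which are no part of the job. Leave any blue or red look-alike of the pin alone.

How it is judged:
By the outcome, as a careful person would: the job done as asked, in the order asked, and still so for the second after the job is handed in, with the robot touching nothing.
It also fails if it takes over 61 s, if anything falls off the work surface, if the arm or the gripper's body presses on something with over 40 N, if the wrist force passes 120 N, or if a joint passes its speed limit or range.

### The arm

A 6-joint arm with a two-finger parallel gripper is mounted at the origin on the work surface. World frame = base frame: x ahead of the robot, y to its left, z up, the work surface at z = 0. Lengths are in m, angles in rad, forces in N, time in s.
With the tool pointing down it reaches from about 0.35 to 0.975 m from the base axis. Payload 7.1 kg.
Tool frame: the origin (TCP) lies midway between the tips of the shut fingers; the grasp point (between the pads) lies 19 mm behind it; z points along the fingers, y is the line along which they close (so a half turn about z gives the same grasp; the last joint's range is limited). The gripper opens to 88 mm and grips with 3 to 60 N. Pads are 20 mm wide; open, the fingers measure 115 mm over their backs; the gripper's body (75 mm by 178 mm) begins 61 mm behind the grasp point.
Start: joints at [1.111, 0.423, 1.63, -0, 1.089, -0.019], TCP at [0.267, 0.565, 0.223] pointing down, gripper open.
Joint ranges: [-3, 3], [-0.9, 2.11], [0.09, 2.58], [-1.31, 4.45], [0.11, 2.69], [-2.54, 2.54]. Speed limits (rad/s): [2.39, 2.39, 3.01, 3.14, 3.14, 3.14].

### API

Orientations are given as a 3x3 rotation matrix whose columns are the frame's x, y, z axes.
In Python, from plant import arm gives the robot as it stands.
- The arm moves only by the shell command python3 -m handwheel 'ROWS' [OPENING] [FORCE]. ROWS is JSON, a list of rows, each an object with "translation": the shift along the tool's x, y, z in mm, a list of three; "twist": the turn about the tool's z in degrees. In form: [{"translation": [tx, ty, tz], "twist": twist}, ...]. A call has 1 to 10 rows; each row is the pose to reach, as a shift and turn from the pose commanded when the call began, along the tool's axes at that moment; what a row does not reach only later rows make up. A row lasts 1/8 s, in which the tool goes at most 62.5 mm and 10.7 degrees, less where a joint would pass 70% of its speed; a pose out of reach is approached as far as the arm can. A call with a gripper value outside its range is refused whole. OPENING is the gripper command: -1 is fully open, 1 is shut, values between are in proportion, set as the call begins (- or left out, the last holds). The fingers move at their own pace and stop on an object; FORCE is the grip in N (left out, the last holds). Time passes only in rows, so rows that repeat a pose let the fingers close. It gives the time, the measured TCP pose, the force, the opening and the grip force at its end, in the units of the state.
- arm.sense(): the state, without advancing time (a new reading comes with each control period).
- arm.camera(name): name is "side" or "top" or "wrist"; returns a dict with "img" (420x560x3 uint8, red, green, blue), "range_z" (420x560 float32, m along the optical axis (not along the pixel's ray), 0 where there is no reading), "K" (3x3 intrinsics, pixels), "rvec" (rotation vector, rad) and "tvec" (3), from world to camera coordinates, as OpenCV has them; the wrist camera has in their place "T_tool_cam" (4x4, takes a point from camera to tool coordinates, whose origin is the TCP and whose axes are the flange's). Camera axes: x right, y down, z forward; pixel columns grow to the right and rows downward; lengths in m; the calibration is good to about 2 mm. A picture is of the moment at which its call begins: read the wrist's pose just before it.
- arm.sign_off(): hands the job in; it is judged then, once.
The state is a dict: "time_s": time; "q": joint angles; "joint_velocities": joint speeds; "tau": joint torques, N m; "ee_pos": TCP position; "orientation": TCP orientation; "force": force on the tool from outside, world axes, zero at the start; "wrist_torque": the same for the moment, N m; "finger_gap": finger opening in m; "grasp_force": force on a finger pad.
Only numpy, scipy, OpenCV 4.12 (cv2) and the standard library are available. Lean on these libraries where they do the work, as an engineer would, in place of code of your own. Each camera call takes 0.05 s, during which the arm holds its last target. There are 200 camera calls.

## Working session

There is one attempt and no reset: what is moved stays moved. The work goes in short steps, Python scripts to look and compute and a shell command to move; the robot and the scene stay as the last step left them, time stands still between calls to the robot, and variables do not carry over. Pictures are saved under pics/ and viewed, at most 10 in all, crops included, and the job is handed in when it is done.

```bash
ls; mkdir -p pics; python3 - <<'E'
from plant import arm
import cv2,numpy as np
s=arm.sense(); print({k:np.round(v,3).tolist() for k,v in s.items()})
for n in("side","top"):
    c=arm.camera(n); cv2.imwrite(f"pics/{n}0.png",c["img"][:,:,::-1]); np.savez(f"{n}0.npz",**c)
    R=cv2.Rodrigues(c["rvec"])[0]; print(n,(-R.T@c["tvec"].ravel()).round(3),R[2].round(2),c["K"].round(1).tolist())
E
```

```text
pics
{'time_s': 0.0, 'q': [1.111, 0.424, 1.631, -0.0, 1.089, -0.019], 'joint_velocities': [0.002, -0.001, -0.001, 0.001, 0.001, 0.001], 'tau': [-0.001, -54.462, -27.367, 0.064, 0.023, -0.0], 'ee_pos': [0.266, 0.565, 0.222], 'orientation': [[-0.904, 0.427, -0.001], [0.427, 0.904, -0.001], [0.0, -0.001, -1.0]], 'force': [-0.104, 0.554, -1.228], 'wrist_torque': [-0.008, -0.018, 0.008], 'grasp_force': 0.0, 'finger_gap': 0.088}
side [ 0.415 -0.647  0.803] [ 0.13  0.72 -0.68] [[401.4, 0.0, 277.6], [0.0, 401.4, 201.0], [0.0, 0.0, 1.0]]
top [0.387 0.086 1.195] [ 0.17  0.   -0.99] [[381.8, 0.0, 277.3], [0.0, 381.8, 204.1], [0.0, 0.0, 1.0]]
```

View pics/side0.png

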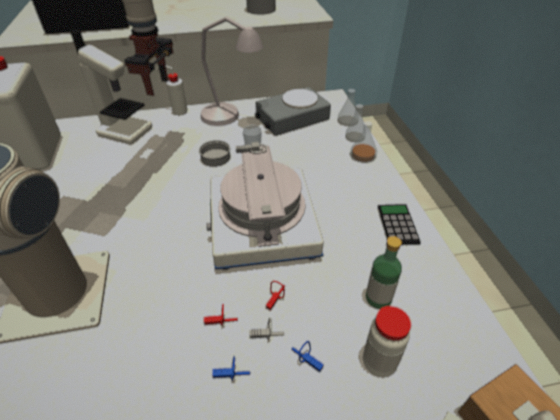

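View pics/top0.png

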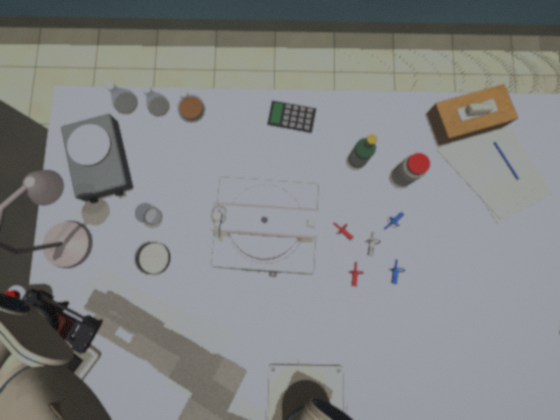

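Side picture: the unpinned rod is at about (268,237), the pinned end at (250,148). Pin candidates are steel grey at (267,332), red at (221,319) and (276,294), and blue at (231,371) and (308,356). Only the grey one is uncoloured steel, so it fits; I'll confirm it in one enlarged crop. The top picture shows it at (372,243), with the shaker centred on about (265,222).

```bash
cat > h.py <<'E'
import numpy as np,cv2
def load(n): return dict(np.load(n))
def ray(c,uv):
    R=cv2.Rodrigues(c["rvec"])[0]; o=-R.T@c["tvec"].ravel()
    d=R.T@np.linalg.inv(c["K"])@np.array([uv[0],uv[1],1.]); return o,d
def plane(c,uv,z):
    o,d=ray(c,uv); return o+d*(z-o[2])/d[2]
def cloud(c):
    Z=c["range_z"]; v,u=np.mgrid[:Z.shape[0],:Z.shape[1]]
    K=c["K"]; P=np.stack([(u-K[0,2])/K[0,0]*Z,(v-K[1,2])/K[1,1]*Z,Z],-1)
    R=cv2.Rodrigues(c["rvec"])[0]; return (P-c["tvec"].ravel())@R
E
python3 - <<'E'
from h import *
s=load("side0.npz");t=load("top0.npz")
a=cv2.resize(s["img"][285:385,200:330],None,fx=4,fy=4,interpolation=2)
b=cv2.resize(s["img"][190:265,205:325],None,fx=4,fy=4,interpolation=2)
a=a[:,:400+120];b=b[:,:480]
im=np.zeros((600,800,3),np.uint8)
a=cv2.resize(s["img"][285:385,200:330],(400,308),interpolation=2); b=cv2.resize(s["img"][190:270,205:325],(400,267),interpolation=2)
d=cv2.resize(t["img"][205:285,325:425],(400,320),interpolation=2)
e=cv2.resize(t["img"][175:275,205:325],(400,333),interpolation=2)
im[:308,:400]=a;im[310:577,:400]=b;im[:280,400:]=d[:280];im[285:600,400:]=e[:315]
cv2.imwrite("pics/crop1.png",im[:,:,::-1])
for n,c,roi in(("side",s,(310,350,240,290)),("top",t,(225,260,360,385))):
    P=cloud(c);v0,v1,u0,u1=roi;p=P[v0:v1,u0:u1];hgt=p[...,2]
    print(n,"bench z",np.median(hgt).round(4))
    m=(hgt>0.006)&(hgt<.08)
    print(m.sum(),p[m].mean(0).round(3),p[m].min(0).round(3),p[m].max(0).round(3))
P=cloud(t); p=P[175:280,205:325].reshape(-1,3)
for lo,hi in((.06,.085),(.14,.155),(.155,.175),(.175,.22)):
    q=p[(p[:,2]>lo)&(p[:,2]<hi)]
    if len(q): print(lo,len(q),np.percentile(q,[1,50,99],axis=0).round(3).tolist(), cv2.minAreaRect(q[:,:2].astype('f4')))
E
```

```text
side bench z -0.0003
252 [ 0.462 -0.205  0.018] [ 0.43  -0.225  0.006] [ 0.504 -0.187  0.053]
top bench z 0.0009
127 [ 0.464 -0.202  0.019] [ 0.421 -0.228  0.006] [ 0.526 -0.168  0.055]
0.06 3894 [[0.377, -0.025, 0.066], [0.449, 0.116, 0.075], [0.65, 0.274, 0.084]] ((0.5083909630775452, 0.12506483495235443), (0.3002152740955353, 0.2842225730419159), 86.86508178710938)
0.14 2180 [[0.417, 0.04, 0.145], [0.473, 0.124, 0.15], [0.614, 0.209, 0.154]] ((0.515896737575531, 0.1251527965068817), (0.18387393653392792, 0.20389461517333984), 88.69802856445312)
0.155 2598 [[0.472, -0.015, 0.163], [0.516, 0.135, 0.17], [0.558, 0.266, 0.175]] ((0.501849889755249, 0.12538468837738037), (0.28991755843162537, 0.16736066341400146), 86.9049301147461)
0.175 565 [[0.471, -0.02, 0.175], [0.511, 0.036, 0.177], [0.547, 0.265, 0.189]] ((0.5124683976173401, 0.12354883551597595), (0.08465336263179779, 0.2884668707847595), 0.5765067934989929)
```

View pics/crop1.png

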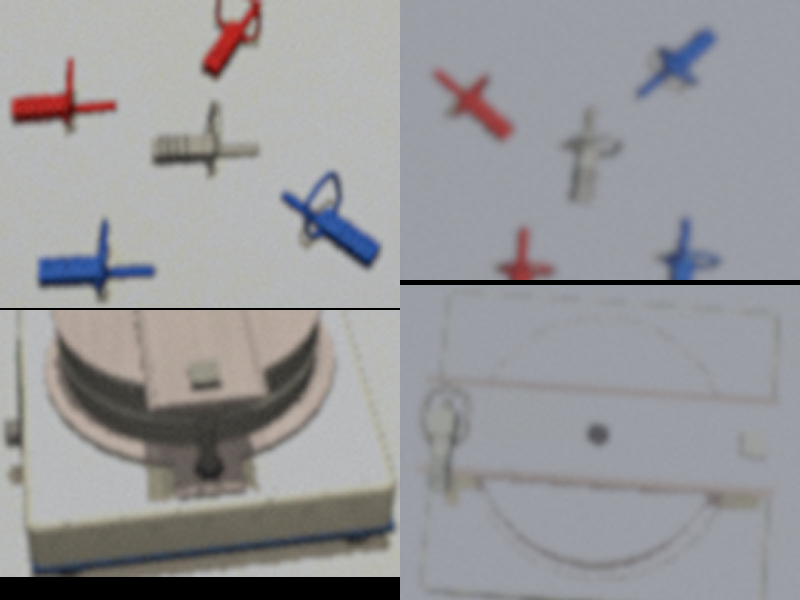

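The crop shows the grey steel pin upright with its loop standing and its tip towards +x. It is the one meant; the red and blue ones stay. The rod's square head is at side (266.5,209.5) and top (311,223). Next: a finer pin and rod estimate, and the relative move.

```bash
cat >> h.py <<'E'
def tri(c1,a,c2,b):
    o1,d1=ray(c1,a);o2,d2=ray(c2,b);A=np.stack([d1,-d2],1);k=np.linalg.lstsq(A,o2-o1,rcond=None)[0]
    p,q=o1+k[0]*d1,o2+k[1]*d2; return (p+q)/2,np.linalg.norm(p-q)
def go(s,target,heading):
    """shift in tool axes (mm) and twist (deg) to put TCP at target, tool x at heading deg (tool down)"""
    R=np.array(s["orientation"]);d=R.T@(np.array(target)-s["ee_pos"])*1000
    tw=np.degrees(np.arctan2(R[1,0],R[0,0]))-heading
    return d.round(1),(tw+180)%360-180
E
python3 - <<'E'
from h import *
from plant import arm
s=load("side0.npz");t=load("top0.npz")
print("rod",tri(s,(266.5,209.5),t,(311,223)))
for n,c,roi in(("side",s,(315,345,245,290)),("top",t,(225,260,360,385))):
    P=cloud(c);v0,v1,u0,u1=roi;p=P[v0:v1,u0:u1].reshape(-1,3)
    g=c["img"][v0:v1,u0:u1].astype(int).reshape(-1,3)
    m=(p[:,2]>.004)&(p[:,2]<.02)
    q=p[m]; (vx,vy,x0,y0)=cv2.fitLine(q[:,:2].astype('f4'),2,0,.01,.01).ravel(); print(n,m.sum(),vx,vy,x0,y0,np.percentile((q[:,:2]-[x0,y0])@[vx,vy],[1,99]))
# shaker yaw from bar edges via housing rect
P=cloud(t);p=P[170:285,200:330].reshape(-1,3);q=p[(p[:,2]>.07)&(p[:,2]<.08)];print(cv2.minAreaRect(q[:,:2].astype('f4')))
q=p[(p[:,2]>.16)&(p[:,2]<.2)];print(cv2.fitLine(q[:,:2].astype('f4'),2,0,.01,.01).ravel())
st=arm.sense();print(go(st,[.42,-.205,.20],0)); print(arm.camera("wrist")["T_tool_cam"].round(3))
E
```

```text
rod (array([ 0.50936474, -0.00133577,  0.1786651 ]), np.float64(0.0009749254485550161))
side 229 0.9934794 -0.11401176 0.46023628 -0.20450525 [-0.02919071  0.04310521]
top 155 0.9988298 -0.04836414 0.46755967 -0.20307471 [-0.04469271  0.05642632]
((0.5142616033554077, 0.12429220229387283), (0.2985258102416992, 0.2705686390399933), 87.12615203857422)
[0.04231901 0.99910414 0.5145011  0.1247559 ]
(array([-467.4, -630.7,   22.8]), np.float64(154.74251472937078))
[[-0.    -0.952 -0.305  0.084]
 [ 1.    -0.     0.     0.   ]
 [-0.    -0.305  0.952 -0.162]
 [ 0.     0.     0.     1.   ]]
```

```bash
python3 -m handwheel '[{"translation":[-50,-65,0],"twist":10},{"translation":[-95,-125,0],"twist":20},{"translation":[-140,-185,0],"twist":30},{"translation":[-185,-245,0],"twist":40},{"translation":[-225,-305,0],"twist":50},{"translation":[-270,-365,0],"twist":60},{"translation":[-310,-420,0],"twist":70},{"translation":[-360,-480,0],"twist":80},{"translation":[-410,-550,0],"twist":90},{"translation":[-440,-590,0],"twist":100}]' 0.1
python3 -c "
from h import *
from plant import arm
print(go(arm.sense(),[.42,-.205,.19],-3))"
```

```text
time_s: 1.4
ee_pos: [0.3907, -0.0494, 0.2229]
orientation: [[0.582, 0.813, 0.001], [0.813, -0.582, -0.0], [0.0, 0.001, -1.0]]
force: [2.8, 0.3, 0.7]
finger_gap: 0.0394
grasp_force: 0.0
(array([-109.5,  114.4,   33. ]), np.float64(57.40619473463019))
```

```bash
python3 -m handwheel '[{"translation":[-25,25,10],"twist":10},{"translation":[-55,55,20],"twist":20},{"translation":[-80,85,30],"twist":30},{"translation":[-110,114,33],"twist":40},{"translation":[-110,114,33],"twist":50},{"translation":[-110,114,33],"twist":57.4},{"translation":[-110,114,33],"twist":57.4},{"translation":[-110,114,33],"twist":57.4}]'
python3 - <<'E'
from h import *
from plant import arm
s=arm.sense();c=arm.camera("wrist");np.savez("w1.npz",**c,ee=s["ee_pos"],R=s["orientation"])
cv2.imwrite("pics/w1.png",c["img"][:,:,::-1]); print(s["ee_pos"],c["K"].round(1).tolist(),s["force"])
E
```

```text
time_s: 2.4
ee_pos: [0.4202, -0.2028, 0.1896]
orientation: [[0.999, -0.044, -0.0], [-0.044, -0.999, 0.0], [-0.0, -0.0, -1.0]]
force: [0.6, 0.8, -0.1]
finger_gap: 0.0395
grasp_force: 0.0
[ 0.42015218 -0.20276508  0.18963279] [[350.2, 0.0, 276.3], [0.0, 350.2, 214.7], [0.0, 0.0, 1.0]] [ 0.64731089  0.84163618 -0.12372029]
```

View pics/w1.png

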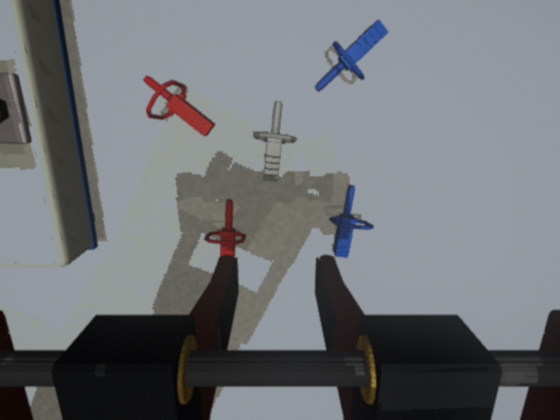

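The picture shows the pin from tip (278,101) to the head's rear top edge (271.5,181), with the loop at row 138. The red (230,230) and blue (345,235) pins sit behind it on either side. I'll convert these to positions.

```bash
cat >> h.py <<'E'
def wplane(c,uv,z):
    T=c["T_tool_cam"];R=np.array(c["R"]);o=R@T[:3,3]+c["ee"]
    d=R@T[:3,:3]@np.linalg.inv(c["K"])@np.array([uv[0],uv[1],1.]);return o+d*(z-o[2])/d[2]
def wcloud(c):
    Z=c["range_z"];v,u=np.mgrid[:Z.shape[0],:Z.shape[1]];K=c["K"];T=c["T_tool_cam"]
    P=np.stack([(u-K[0,2])/K[0,0]*Z,(v-K[1,2])/K[1,1]*Z,Z],-1)
    return (P@T[:3,:3].T+T[:3,3])@np.array(c["R"]).T+c["ee"]
E
python3 - <<'E'
from h import *
from plant import arm
c=load("w1.npz")
g=c["img"][90:195,235:315].astype(float); 
P=wcloud(c)[90:195,235:315]; z=P[...,2]; print("bench",np.median(z))
m=(z>.0045)&(z<.025)
vv,uu=np.nonzero(m)
# column centre/width per row
for r in range(0,105,4):
    k=np.nonzero(m[r])[0]
    if len(k): print(r+90,k.min()+235,k.max()+235,z[r][m[r]].mean().round(4))
tip=wplane(c,(278,101),.004);rear=wplane(c,(271.5,181),.016)
d=tip-rear;print(tip,rear,np.hypot(*d[:2]),np.degrees(np.arctan2(d[1],d[0])))
E
```

```text
bench -9.725217701427036e-05
102 275 281 0.0065
106 274 281 0.0073
110 274 281 0.0069
114 273 280 0.0064
118 273 280 0.0073
122 273 280 0.007
126 272 279 0.0065
130 272 279 0.007
138 255 277 0.0142
142 267 294 0.014
146 267 281 0.0155
150 266 280 0.0154
154 266 280 0.0158
158 266 279 0.0159
162 265 279 0.0159
166 265 278 0.0155
170 264 278 0.0157
174 264 278 0.0156
178 264 277 0.016
[ 0.50611193 -0.20782258  0.004     ] [ 0.43216365 -0.19828015  0.016     ] 0.07456142548314075 -7.352929944151345
```

```bash
python3 -c "
from h import *
from plant import arm
print(go(arm.sense(),[.449,-.2001,.005],-7.7))"
```

```text
(array([ 28.7,  -3.9, 184.7]), np.float64(5.173006198060762))
```

```bash
python3 -m handwheel '[{"translation":[15,-2,40],"twist":3},{"translation":[28.7,-3.9,90],"twist":5.2},{"translation":[28.7,-3.9,135],"twist":5.2},{"translation":[28.7,-3.9,165],"twist":5.2},{"translation":[28.7,-3.9,180],"twist":5.2},{"translation":[28.7,-3.9,185],"twist":5.2},{"translation":[28.7,-3.9,185],"twist":5.2}]'
python3 -m handwheel '[{"translation":[0,0,0],"twist":0},{"translation":[0,0,0],"twist":0},{"translation":[0,0,0],"twist":0}]' 1 45
python3 -c "
from plant import arm
print(arm.sense()['force'],arm.sense()['wrist_torque'])"
```

```text
time_s: 3.32
ee_pos: [0.4495, -0.2006, 0.0053]
orientation: [[0.991, -0.136, 0.001], [-0.136, -0.991, -0.0], [0.001, 0.0, -1.0]]
force: [-0.2, 0.4, 0.9]
finger_gap: 0.0393
grasp_force: 0.0
time_s: 3.7
ee_pos: [0.4494, -0.2005, 0.0052]
orientation: [[0.991, -0.137, 0.001], [-0.137, -0.991, -0.0], [0.001, 0.0, -1.0]]
force: [0.4, -0.5, 5.0]
finger_gap: 0.0132
grasp_force: 45.0
[ 0.38197781 -0.49018143  4.95204898] [-0.18100862  0.25247579 -0.03118819]
```

```bash
python3 -m handwheel '[{"translation":[0,0,-15],"twist":0},{"translation":[0,0,-60],"twist":-1},{"translation":[0,0,-110],"twist":-2},{"translation":[0,0,-160],"twist":-3},{"translation":[-15,-30,-200],"twist":-4},{"translation":[-30,-70,-235],"twist":-5},{"translation":[-45,-120,-235],"twist":-5.2},{"translation":[-54,-165,-235],"twist":-5.2},{"translation":[-54,-194,-235],"twist":-5.2},{"translation":[-54,-194,-235],"twist":-5.2}]'
python3 -m handwheel '[{"translation":[0,0,0],"twist":0},{"translation":[0,0,0],"twist":0}]'
python3 - <<'E'
from h import *
from plant import arm
s=arm.sense();c=arm.camera("wrist");np.savez("w2.npz",**c,ee=s["ee_pos"],R=s["orientation"])
cv2.imwrite("pics/w2.png",c["img"][:,:,::-1]); print(s["ee_pos"],s["force"],s["wrist_torque"])
E
```

```text
time_s: 4.95
ee_pos: [0.4218, 0.0005, 0.2404]
orientation: [[0.999, -0.043, 0.001], [-0.043, -0.999, 0.0], [0.001, -0.0, -1.0]]
force: [0.2, -0.4, -0.5]
finger_gap: 0.0137
grasp_force: 45.0
time_s: 5.2
ee_pos: [0.422, -0.0016, 0.2398]
orientation: [[0.999, -0.048, -0.0], [-0.048, -0.999, -0.0], [-0.0, 0.0, -1.0]]
force: [0.6, -0.2, -0.2]
finger_gap: 0.0135
grasp_force: 45.0
[ 0.42195207 -0.00163709  0.23976879] [ 0.59132272 -0.2235112  -0.20662262] [ 0.05027528  0.15457203 -0.05471748]
```

View pics/w2.png

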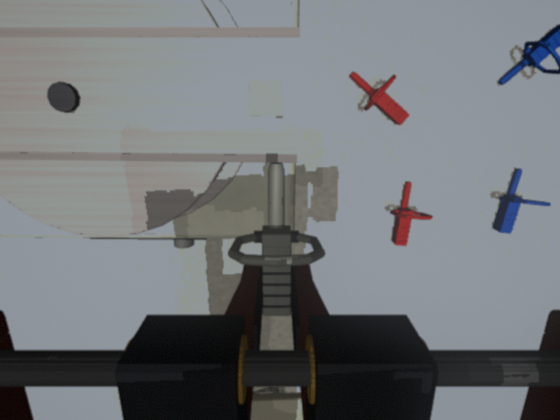

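The picture shows the rod head's square top at about (266,100), the bar between rows 32 and 157, and the held pin from tip (276,163) to its head at (276,235).

```bash
python3 - <<'E'
from h import *
c=load("w2.npz");P=wcloud(c)
def med(v0,v1,u0,u1):
    q=P[v0:v1,u0:u1].reshape(-1,3);return np.median(q,0).round(4),q[:,2].std().round(4),q[:,2].min().round(4)
print("rod in",med(92,108,256,276)); print("bar left",med(60,140,150,235)); print("bar right",med(60,140,286,292)); print("bar near",med(130,148,255,275))
z=P[70:130,235:300,2];zb=np.median(P[60:140,150,2]);np.set_printoptions(linewidth=250)
print((z[::3,::3]*1000).round(0).astype(int))
g=cv2.cvtColor(c["img"],cv2.COLOR_RGB2GRAY)[70:130:3,235:300:3];print(g)
hs=P[165:225,262:292]; 
for r in range(160,260,6):
    k=np.nonzero(P[r,250:305,2]>.215)[0]+250
    if len(k): print(r,k.min(),k.max(),np.median(P[r,k],0).round(4))
E
```

```text
rod in (array([0.5084, 0.0008, 0.1832]), np.float64(0.0243), np.float64(0.1808))
bar left (array([0.5107, 0.0467, 0.1728]), np.float64(0.0147), np.float64(0.1698))
bar right (array([ 0.5079, -0.013 ,  0.1748]), np.float64(0.0179), np.float64(0.1728))
bar near (array([0.4851, 0.0031, 0.1743]), np.float64(0.0007), np.float64(0.1718))
[[174 173 174 174 172 175 174 174 174 174 174 175 175 174 174 175 175 177 175 176 174 175]
 [174 174 173 174 175 174 174 174 173 174 173 175 174 174 175 175 175 176 174 175 174 402]
 [175 173 173 174 174 174 175 175 174 175 175 174 174 173 174 175 175 175 174 175 176 174]
 [173 174 175 174 174 174 175 174 175 173 174 175 175 174 173 175 175 176 174 175 176 174]
 [173 173 174 174 175 185 185 183 182 182 184 184 183 183 184 402 175 175 175 175 174 176]
 [174 173 174 174 174 184 182 183 182 183 182 183 184 183 182 183 175 174 175 175 174 175]
 [174 174 174 173 173 182 184 184 184 183 182 183 184 184 183 183 175 175 176 174 174 175]
 [175 174 174 175 173 182 184 184 184 183 183 183 183 183 183 183 175 175 174 175 175 175]
 [174 175 174 174 173 183 184 182 184 
[... 2783 characters left out ...]

 [152 150 151 150 152 151 151 151 149 150 151 150 151 151 150 150 150 150 149 151 150 150]]
166 269 283 [ 0.4786 -0.0039  0.2411]
172 268 284 [ 0.4759 -0.0038  0.2415]
178 251 284 [ 0.4732 -0.0039  0.2417]
184 268 284 [ 0.4702 -0.0035  0.2411]
190 260 284 [ 0.4674 -0.0036  0.2417]
196 268 284 [ 0.4645 -0.0032  0.2416]
202 268 284 [ 0.4615 -0.0031  0.2414]
208 268 284 [ 0.4585 -0.003   0.2413]
214 269 284 [ 0.4557 -0.0031  0.2418]
220 269 284 [ 0.4526 -0.0029  0.2418]
226 263 290 [ 0.4493 -0.0028  0.2402]
232 254 298 [ 0.4486 -0.0025  0.2475]
238 250 304 [ 0.4462 -0.0029  0.2497]
244 262 291 [ 0.4436 -0.0025  0.2503]
250 262 291 [ 0.4407 -0.0023  0.2504]
256 250 304 [ 0.453  -0.0031  0.284 ]
```

```bash
python3 - <<'E'
from h import *
from plant import arm
c=load("w2.npz");P=wcloud(c)
E=[];F=[]
for u in range(60,240,2):
    k=np.nonzero((P[20:165,u,2]>.1715)&(P[20:165,u,2]<.178))[0]+20
    E.append(P[k.max(),u,:2]);F.append(P[k.min(),u,:2])
for n,e in(("near",E),("far",F)):
    l=cv2.fitLine(np.array(e,'f4'),cv2.DIST_HUBER,0,.001,.001).ravel();print(n,l.round(4),"yaw",-np.degrees(np.arctan2(l[0],l[1]) if l[1]>0 else np.arctan2(-l[0],-l[1])))
z=P[70:130,235:300];m=(z[...,2]>.179)&(z[...,2]<.19);q=z[m];print(cv2.minAreaRect(q[:,:2].astype('f4')),q.mean(0))
# pin axis: shank/head mids from head top
A=[];
for r in list(range(166,222,2)):
    row=P[r,262:292];k=(row[:,2]>.236)&(row[:,2]<.246);A.append(row[k,:2].mean(0))
l=cv2.fitLine(np.array(A,'f4'),cv2.DIST_HUBER,0,.001,.001).ravel();print("pin",l.round(4),np.degrees(np.arctan2(l[1],l[0])))
s=arm.sense();print(np.degrees(np.arctan2(s["orientation"][1,0],s["orientation"][0,0])))
E
```

```text
near [0.1423 0.9898 0.4804 0.0821] yaw -8.182421
far [ 0.0245 -0.9997  0.5479  0.0782] yaw 1.4031916
((0.5095046758651733, 0.0009326683357357979), (0.019742794334888458, 0.0197523832321167), 87.45121002197266) [0.50962477 0.00079943 0.18314872]
pin [ 0.9988 -0.0481  0.4681 -0.0034] -2.758423
-2.735851711634416
```

```bash
python3 -m handwheel '[{"translation":[6,-6.3,10],"twist":0},{"translation":[12,-6.3,35],"twist":0},{"translation":[12,-6.3,50],"twist":0},{"translation":[12,-6.3,54],"twist":0},{"translation":[12,-6.3,54],"twist":0},{"translation":[12,-6.3,54],"twist":0}]' - 60
python3 -c "
from plant import arm
print(arm.sense()['force'],arm.sense()['wrist_torque'])"
python3 -m handwheel '[{"translation":[0,0,3],"twist":0},{"translation":[0,0,5],"twist":0},{"translation":[0,0,7],"twist":0},{"translation":[0,0,9],"twist":0},{"translation":[0,0,9],"twist":0},{"translation":[0,0,9],"twist":0}]'
python3 -c "
from plant import arm
print(arm.sense()['force'],arm.sense()['wrist_torque'])"
```

```text
time_s: 6.0
ee_pos: [0.4348, 0.0049, 0.1861]
orientation: [[0.999, -0.046, 0.001], [-0.046, -0.999, -0.0], [0.001, -0.0, -1.0]]
force: [0.8, -0.3, -1.6]
finger_gap: 0.0133
grasp_force: 60.0
[ 0.77080537 -0.29128872 -1.63142657] [-0.02959612  0.14914707 -0.04704624]
time_s: 6.75
ee_pos: [0.4344, 0.0049, 0.1767]
orientation: [[0.999, -0.046, 0.0], [-0.046, -0.999, -0.0], [0.0, 0.0, -1.0]]
force: [0.0, -0.8, 2.0]
finger_gap: 0.0136
grasp_force: 60.0
[ 0.00658654 -0.76947701  2.00686544] [-0.09449996  0.21021324 -0.02461643]
```

```bash
python3 -m handwheel '[{"translation":[0,0,2],"twist":0},{"translation":[0,0,4],"twist":0},{"translation":[0,0,6],"twist":0},{"translation":[0,0,8],"twist":0},{"translation":[0,0,8],"twist":0},{"translation":[0,0,8],"twist":0}]'
python3 - <<'E'
from h import *
from plant import arm
s=arm.sense();c=arm.camera("wrist");np.savez("w3.npz",**c,ee=s["ee_pos"],R=s["orientation"]);print(s["ee_pos"],s["force"],s["wrist_torque"])
d=arm.camera("side");np.savez("s3.npz",**d)
a=cv2.resize(c["img"][:300,150:420],(540,600));b=cv2.resize(d["img"][170:270,220:310],(260,289))
im=np.zeros((600,800,3),np.uint8);im[:,:540]=a;im[:289,540:]=b;cv2.imwrite("pics/w3.png",im[:,:,::-1])
P=wcloud(c)
for r in range(100,250,4):
    k=np.nonzero((P[r,240:310,2]>.166))[0]+240
    if len(k): print(r,k.min(),k.max(),np.median(P[r,268:284],0).round(4))
E
```

```text
time_s: 7.5
ee_pos: [0.4344, 0.0049, 0.1687]
orientation: [[0.999, -0.046, 0.0], [-0.046, -0.999, -0.0], [0.0, 0.0, -1.0]]
force: [-0.9, -1.3, 3.4]
finger_gap: 0.0137
grasp_force: 60.0
[0.43440845 0.00491558 0.16872695] [-0.85807183 -1.25138222  3.3696267 ] [-0.2939543   0.13355939 -0.10558357]Traceback (most recent call last):
  File "<stdin>", line 7, in <module>
  File "h.py", line 26, in wcloud
    return (P@T[:3,:3].T+T[:3,3])@np.array(c["R"]).T+c["ee"]
                                           ~^^^^^
KeyError: 'R'
```

View pics/w3.png

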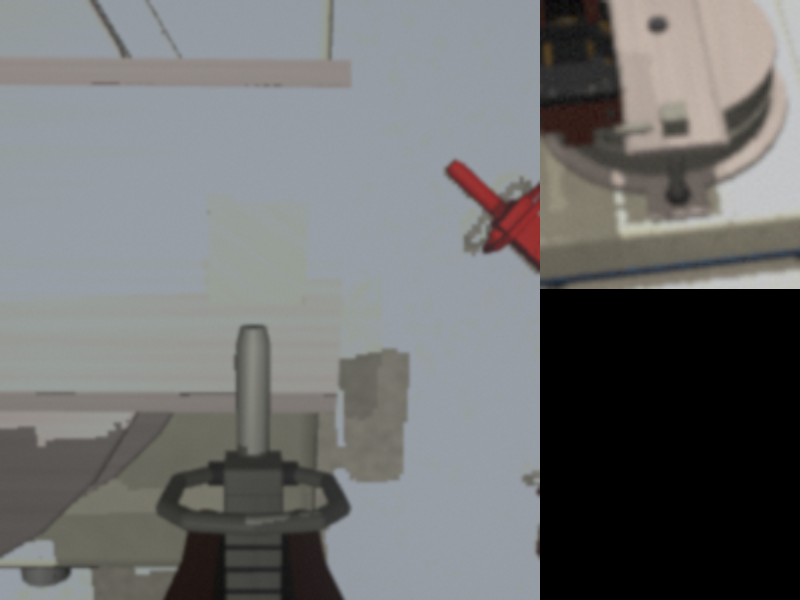

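The picture shows the pin's tip at crop (253,327) lined up with the rod's square (207–307, 197–297), the bar pressed down and the tip short of the rod. I'll check the residual offset in numbers.

```bash
python3 - <<'E'
from h import *
c=load("w3.npz");P=wcloud(c);R=c["R"];ee=c["ee"];T=(P-ee)@R*1000 # tool coords mm
W=T[90:160,240:320];z=P[90:160,240:320,2];m=(z>.179)&(z<.19)
q=W[m];print(len(q),cv2.minAreaRect(q[:,:2].astype('f4')),q.mean(0),"bar",np.median(T[150:160,180:240,2]))
for r in range(160,232,5):
    row=T[r,262:292];k=row[:,2]<5 ;k&=row[:,2]>-14
    if k.any(): print(r,row[k,:2].mean(0).round(2),row[k,1].min().round(1),row[k,1].max().round(1),row[k,2].min().round(2))
E
```

```text
2422 ((74.921630859375, 0.7369785308837891), (19.685197830200195, 19.978593826293945), 0.01374733541160822) [ 75.21006614   0.75479577 -14.37507729] bar 4.408096924026685
160 [58.6  -0.71] -7.1 6.7 3.2
165 [56.73  0.11] -7.1 6.7 -1.99
170 [54.57 -0.36] -6.6 6.7 -3.72
175 [52.28  0.12] -6.2 6.8 -3.29
180 [49.82 -0.64] -7.2 6.8 -3.12
185 [47.41 -0.41] -7.2 6.9 -3.78
190 [45.01  0.16] -6.3 6.9 -3.52
195 [42.53 -0.41] -7.3 6.9 -3.47
200 [40.56 -0.52] -5.8 3.4 -3.86
205 [38.17 -0.19] -3.8 3.4 -2.95
210 [35.78 -0.19] -3.8 3.4 -3.91
215 [33.22 -0.18] -3.8 3.5 -3.74
220 [30.62 -0.19] -3.8 3.5 -3.26
225 [27.53 -0.19] -6.9 6.5 -3.55
230 [26.82 -0.43] -7.2 6.3 -6.37
```

```bash
python3 -m handwheel '[{"translation":[0,0.9,0.5],"twist":0},{"translation":[3,0.9,0.5],"twist":0},{"translation":[5,0.9,0.5],"twist":0},{"translation":[6.5,0.9,0.5],"twist":0},{"translation":[8,0.9,0.5],"twist":0},{"translation":[9,0.9,0.5],"twist":0},{"translation":[9.5,0.9,0.5],"twist":0},{"translation":[9.5,0.9,0.5],"twist":0}]'
python3 -c "
from plant import arm
print(arm.sense()['force'],arm.sense()['wrist_torque'])"
```

```text
time_s: 8.6
ee_pos: [0.4439, 0.0036, 0.1682]
orientation: [[0.999, -0.046, 0.0], [-0.046, -0.999, -0.0], [0.0, 0.0, -1.0]]
force: [-1.3, 0.4, 2.6]
finger_gap: 0.0138
grasp_force: 60.0
[-1.31806537  0.36507602  2.64419991] [-0.00149638  0.34198478  0.02068473]
```

```bash
python3 -m handwheel '[{"translation":[1,0,0],"twist":0},{"translation":[2,0,0],"twist":0},{"translation":[3,0,0],"twist":0},{"translation":[4,0,0],"twist":0},{"translation":[5,0,0],"twist":0},{"translation":[5,0,0],"twist":0}]'
python3 -c "
from plant import arm
print(arm.sense()['force'],arm.sense()['wrist_torque'])"
```

```text
time_s: 9.35
ee_pos: [0.449, 0.0034, 0.1682]
orientation: [[0.999, -0.046, 0.0], [-0.046, -0.999, -0.0], [0.0, -0.0, -1.0]]
force: [-2.4, -0.4, 3.2]
finger_gap: 0.0135
grasp_force: 60.0
[-2.36378062 -0.37526689  3.22653343] [-0.00941129  0.2935988   0.07697503]
```

```bash
python3 -m handwheel '[{"translation":[1.5,0,0],"twist":0},{"translation":[3,0,0],"twist":0},{"translation":[4.5,0,0],"twist":0},{"translation":[6,0,0],"twist":0},{"translation":[7.5,0,0],"twist":0},{"translation":[9,0,0],"twist":0},{"translation":[10,0,0],"twist":0},{"translation":[10,0,0],"twist":0}]'
python3 -c "
from plant import arm
print(arm.sense()['force'],arm.sense()['wrist_torque'])"
```

```text
time_s: 10.35
ee_pos: [0.4594, 0.0029, 0.1684]
orientation: [[0.999, -0.046, 0.001], [-0.046, -0.999, -0.0], [0.001, -0.0, -1.0]]
force: [-0.8, 0.0, 2.8]
finger_gap: 0.0134
grasp_force: 60.0
[-0.76752737  0.00799927  2.813645  ] [0.02120516 0.26249448 0.011985  ]
```

```bash
python3 -m handwheel '[{"translation":[1.5,0,0],"twist":0},{"translation":[3,0,0],"twist":0},{"translation":[4.5,0,0],"twist":0},{"translation":[6,0,0],"twist":0},{"translation":[7.5,0,0],"twist":0},{"translation":[9,0,0],"twist":0},{"translation":[10,0,0],"twist":0},{"translation":[10.5,0,0],"twist":0},{"translation":[10.5,0,0],"twist":0}]'
python3 -c "
from plant import arm
print(arm.sense()['force'],arm.sense()['wrist_torque'])"
```

```text
time_s: 11.48
ee_pos: [0.4693, 0.0024, 0.1682]
orientation: [[0.999, -0.046, 0.0], [-0.046, -0.999, -0.0], [0.0, 0.0, -1.0]]
force: [-2.0, 0.2, 3.6]
finger_gap: 0.0133
grasp_force: 60.0
[-1.95315958  0.22260158  3.57106419] [ 0.01041527  0.45340845 -0.01132194]
```

```bash
python3 -m handwheel '[{"translation":[0.8,0,0],"twist":0},{"translation":[1.6,0,0],"twist":0},{"translation":[2.2,0,0],"twist":0},{"translation":[2.7,0,0],"twist":0},{"translation":[2.7,0,0],"twist":0},{"translation":[2.7,0,0],"twist":0}]'
python3 -c "
from plant import arm
print(arm.sense()['force'],arm.sense()['wrist_torque'])"
```

```text
time_s: 12.22
ee_pos: [0.472, 0.0023, 0.1682]
orientation: [[0.999, -0.046, 0.0], [-0.046, -0.999, -0.0], [0.0, 0.0, -1.0]]
force: [-2.0, -0.3, 1.9]
finger_gap: 0.0135
grasp_force: 60.0
[-1.96016403 -0.27587966  1.90530914] [0.01878287 0.47281497 0.0289275 ]
```

```bash
python3 -m handwheel '[{"translation":[0.5,0,0],"twist":0},{"translation":[1,0,0],"twist":0},{"translation":[1,0,0],"twist":0},{"translation":[1,0,0],"twist":0}]'
python3 - <<'E'
from h import *
from plant import arm
s=arm.sense();c=arm.camera("wrist");np.savez("w4.npz",**c,ee=s["ee_pos"],R=s["orientation"]);print(s["ee_pos"],s["force"],s["wrist_torque"])
a=cv2.resize(c["img"][50:290,150:420],(675,600));cv2.imwrite("pics/w4.png",a[:,:,::-1])
c=load("w4.npz");P=wcloud(c);T=(P-c["ee"])@c["R"]*1000
z=P[...,2];m=np.zeros(z.shape,bool);m[100:260,230:330]=1;m&=(z>.180)&(z<.187);q=T[m]
print(len(q),cv2.minAreaRect(q[:,:2].astype('f4')),np.percentile(q,[2,50,98],axis=0))
E
```

```text
time_s: 12.72
ee_pos: [0.4726, 0.0023, 0.1681]
orientation: [[0.999, -0.046, -0.001], [-0.046, -0.999, 0.0], [-0.001, 0.0, -1.0]]
force: [-4.5, 0.2, 4.4]
finger_gap: 0.0135
grasp_force: 60.0
[0.47256634 0.00228036 0.16807293] [-4.45213435  0.19770891  4.38558321] [ 0.08174902  0.8867699  -0.00171185]
2109 ((33.841312408447266, -0.36840248107910156), (37.97365188598633, 26.940364837646484), 89.75114440917969) [[ 26.11294351 -10.07427153 -16.49437618]
 [ 37.28390219  -0.40765782 -15.01534755]
 [ 46.83979148   9.74235568 -12.97336231]]
```

View pics/w4.png

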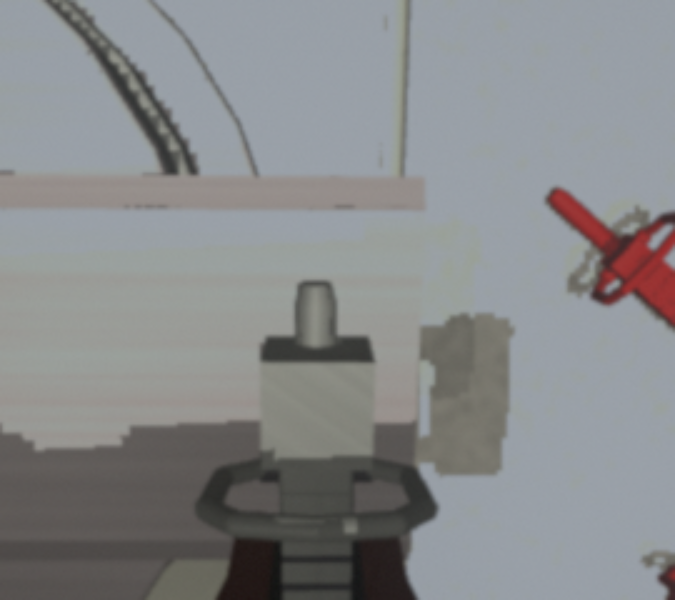

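The picture shows the pin through the rod, its tip projecting at crop (317,290) and its shoulder at the rod's near face at row 458. A slight extra push will confirm it is home.

```bash
python3 -m handwheel '[{"translation":[0.5,0,0],"twist":0},{"translation":[1,0,0],"twist":0},{"translation":[1,0,0],"twist":0},{"translation":[1,0,0],"twist":0}]'
python3 -c "
from plant import arm
print(arm.sense()['force'],arm.sense()['wrist_torque'],arm.sense()['ee_pos'])"
```

```text
time_s: 13.28
ee_pos: [0.4726, 0.0023, 0.1679]
orientation: [[0.999, -0.046, -0.003], [-0.046, -0.999, 0.0], [-0.003, 0.0, -1.0]]
force: [-7.8, 0.1, 6.3]
finger_gap: 0.0136
grasp_force: 60.0
[-7.80670382  0.10065056  6.2553076 ] [0.02156694 1.35110554 0.00737773] [0.47264415 0.00228301 0.16785448]
```

```bash
python3 -m handwheel '[{"translation":[-0.6,0,0],"twist":0},{"translation":[-0.8,0,0],"twist":0}]'
python3 -m handwheel '[{"translation":[0,0,0],"twist":0},{"translation":[0,0,0],"twist":0},{"translation":[0,0,0],"twist":0},{"translation":[0,0,-2],"twist":0},{"translation":[0,0,-10],"twist":0},{"translation":[0,0,-30],"twist":0},{"translation":[0,0,-55],"twist":0},{"translation":[0,0,-70],"twist":0},{"translation":[0,0,-70],"twist":0}]' 0.25
python3 -m handwheel '[{"translation":[0,0,0],"twist":0},{"translation":[0,0,0],"twist":0},{"translation":[0,0,0],"twist":0}]' 1 20
python3 - <<'E'
from h import *
from plant import arm
s=arm.sense();c=arm.camera("wrist");np.savez("w5.npz",**c,ee=s["ee_pos"],R=s["orientation"]);print(s["ee_pos"],s["force"],s["finger_gap"])
d=arm.camera("side");np.savez("s5.npz",**d)
a=cv2.resize(c["img"][120:420,120:440],(500,469));b=cv2.resize(d["img"][180:260,230:310],(300,300))
im=np.zeros((470,800,3),np.uint8);im[:469,:500]=a;im[:300,500:]=b;cv2.imwrite("pics/w5.png",im[:,:,::-1])
c=load("w5.npz");T=(wcloud(c)-c["ee"])@c["R"]*1000
for r in range(190,300,5):
    print(r,[T[r,u].round(0).astype(int).tolist() for u in (260,268,276,284,292)])
E
```

```text
time_s: 13.52
ee_pos: [0.4726, 0.0023, 0.1679]
orientation: [[0.999, -0.046, -0.001], [-0.046, -0.999, 0.0], [-0.001, -0.0, -1.0]]
force: [-4.4, 1.1, 2.6]
finger_gap: 0.0136
grasp_force: 60.0
time_s: 14.65
ee_pos: [0.4739, 0.0023, 0.2393]
orientation: [[0.999, -0.046, 0.003], [-0.046, -0.999, -0.0], [0.003, -0.0, -1.0]]
force: [0.1, -0.1, -0.1]
finger_gap: 0.0329
grasp_force: 0.0
time_s: 15.02
ee_pos: [0.4728, 0.0023, 0.2375]
orientation: [[0.999, -0.046, -0.001], [-0.046, -0.999, 0.0], [-0.001, 0.0, -1.0]]
force: [0.6, -0.5, 1.0]
finger_gap: 0.0063
grasp_force: 0.0
[0.47281685 0.00226562 0.23751843] [ 0.57772214 -0.47461819  1.00298949] 0.006319746052541336
190 [[27, -12, 74], [32, -6, 55], [32, 0, 54], [32, 5, 55], [32, 10, 55]]
195 [[24, -12, 73], [28, -6, 55], [29, 0, 54], [29, 5, 54], [29, 10, 54]]
200 [[23, -11, 63], [25, -6, 57], [25, 0, 56], [25, 5, 57], [23, 10, 64]]
205 [[31, -9, 24], [31, -5, 23], [31, 0, 22], [31, 4, 22], [31, 8, 24]]
210 [[28, -9, 23], [28, -5, 24], [29, 0, 21], [29, 4, 21], [28, 8, 24]]
215 [[10, -12, 71], [14, -6, 57], [15, 0, 56], [14, 5, 57], [9, 11,
[... 538 characters left out ...]
 [[12, -8, -1], [-14, -6, 56], [-14, -1, 56], [-14, 5, 55], [12, 8, -1]]
260 [[12, -8, -6], [10, -4, -3], [-68, -1, 164], [10, 4, -3], [12, 7, -7]]
265 [[12, -8, -12], [10, -4, -9], [-73, -1, 163], [10, 3, -9], [12, 7, -12]]
270 [[12, -8, -17], [10, -4, -14], [-79, -1, 163], [10, 3, -15], [12, 7, -17]]
275 [[12, -8, -22], [10, -4, -19], [-84, -1, 163], [10, 3, -20], [11, 7, -21]]
280 [[12, -7, -27], [10, -4, -24], [-90, -1, 162], [84, 0, -162], [12, 6, -27]]
285 [[12, -7, -31], [10, -4, -28], [-137, -1, 237], [11, 3, -29], [12, 6, -32]]
290 [[11, -7, -35], [10, -4, -33], [-145, -1, 239], [8, 3, -29], [11, 6, -34]]
295 [[12, -7, -39], [10, -4, -36], [-153, -1, 239], [6, 3, -29], [12, 6, -39]]
```

View pics/w5.png

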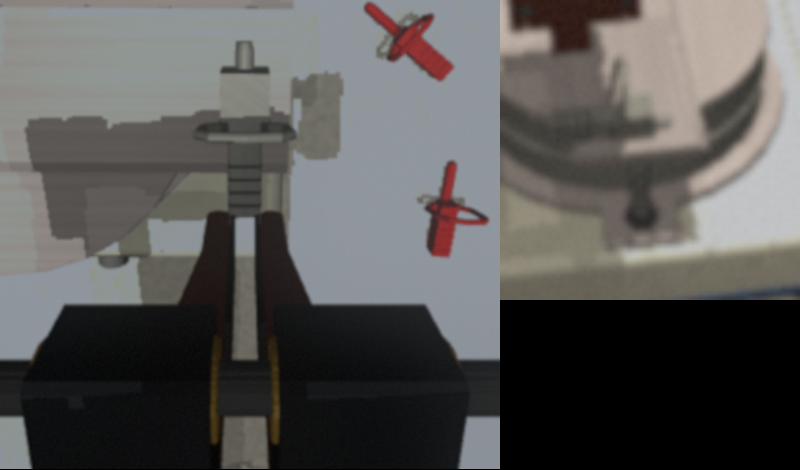

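The picture shows the pin sitting home in the rod, released, with the loop upright (end at tool x≈30, z≈22) and the head straight. Now I'll push the loop with the closed fingers.

```bash
python3 -m handwheel '[{"translation":[0,0,15],"twist":0},{"translation":[2,0,28],"twist":0},{"translation":[9,0,28],"twist":0},{"translation":[14,0,29],"twist":0},{"translation":[17,0,30],"twist":0},{"translation":[20,0,31],"twist":0},{"translation":[23.5,0,32],"twist":0},{"translation":[27,0,33.5],"twist":0},{"translation":[30.5,0,35.5],"twist":0}]'
python3 -c "
from plant import arm
print(arm.sense()['force'],arm.sense()['wrist_torque'],arm.sense()['ee_pos'])"
```

```text
time_s: 16.25
ee_pos: [0.504, 0.0008, 0.2026]
orientation: [[0.999, -0.046, 0.0], [-0.046, -0.999, -0.0], [0.0, 0.0, -1.0]]
force: [-1.8, 0.0, 0.6]
finger_gap: 0.0005
grasp_force: 0.9
[-1.78401407  0.00314118  0.62462781] [0.02056046 0.43131987 0.00803575] [0.50402117 0.0008199  0.20262155]
```

```bash
python3 -m handwheel '[{"translation":[3.5,0,2],"twist":0},{"translation":[6.5,0,4.5],"twist":0},{"translation":[9.5,0,7],"twist":0},{"translation":[12,0,9.5],"twist":0},{"translation":[14.5,0,12],"twist":0},{"translation":[16,0,12.5],"twist":0},{"translation":[16,0,12.5],"twist":0},{"translation":[16,0,12.5],"twist":0}]'
python3 - <<'E'
from h import *
from plant import arm
s=arm.sense();print(s["ee_pos"],s["force"])
c=arm.camera("wrist");d=arm.camera("side")
a=cv2.resize(c["img"][120:420,120:440],(500,469));b=cv2.resize(d["img"][180:260,230:310],(300,300))
im=np.zeros((470,800,3),np.uint8);im[:469,:500]=a;im[:300,500:]=b;cv2.imwrite("pics/w6.png",im[:,:,::-1])
c.update(ee=s["ee_pos"],R=s["orientation"]);T=wcloud(c)
for r in range(190,300,6): print(r,[(T[r,u]*1000).round(0).astype(int).tolist() for u in (260,276,292)])
E
```

```text
time_s: 17.25
ee_pos: [0.5197, 0.0001, 0.1903]
orientation: [[0.999, -0.046, 0.0], [-0.046, -0.999, -0.0], [0.0, 0.0, -1.0]]
force: [-0.4, 0.0, -0.1]
finger_gap: 0.0006
grasp_force: 0.0
[5.19667877e-01 9.95843143e-05 1.90270741e-01] [-0.37333353  0.02573346 -0.06023834]
190 [[538, 13, 77], [537, 0, 75], [536, -13, 75]]
196 [[534, 13, 83], [533, 0, 82], [533, -13, 81]]
202 [[529, 13, 83], [529, 0, 83], [528, -13, 82]]
208 [[548, 8, 163], [548, -1, 162], [547, -10, 162]]
214 [[545, 8, 165], [544, -1, 164], [544, -10, 164]]
220 [[542, 9, 165], [541, 0, 164], [541, -9, 165]]
226 [[538, 9, 164], [540, 0, 172], [538, -9, 169]]
232 [[537, 8, 173], [534, 0, 164], [536, -9, 171]]
238 [[531, 9, 165], [530, 0, 165], [529, -9, 164]]
244 [[526, 10, 163], [530, 0, 172], [526, -9, 165]]
250 [[523, 10, 164], [525, 0, 170], [522, -9, 165]]
256 [[532, 8, 193], [523, 0, 173], [531, -8, 192]]
262 [[531, 8, 198], [530, 0, 195], [531, -8, 199]]
268 [[531, 7, 205], [530, 0, 203], [531, -7, 206]]
274 [[604, -4, 352], [530, 0, 208], [531, -7, 211]]
280 [[531, 7, 216], [527, 0, 209], [531, -7, 217]]
286 [[531, 7, 222], [524, 0, 209], [531, -7, 222]]
292 [[531, 6, 227], [521, 0, 210], [531, -7, 226]]
298 [[531, 6, 231], [519, 1, 211], [531, -6, 232]]
```

The force has dropped to zero and the loop's end is at x=0.540, z≈0.171, which means shut and flat. I'll retreat and verify.

```bash
python3 -m handwheel '[{"translation":[-1,0,-10],"twist":0},{"translation":[-5,0,-50],"twist":0},{"translation":[-30,0,-100],"twist":0},{"translation":[-60,0,-110],"twist":0},{"translation":[-80,0,-110],"twist":0},{"translation":[-80,0,-110],"twist":0},{"translation":[-80,0,-110],"twist":0}]'
python3 - <<'E'
from h import *
from plant import arm
s=arm.sense();print(s["ee_pos"],s["force"])
c=arm.camera("wrist");d=arm.camera("side")
a=cv2.resize(c["img"][0:240,130:410],(500,429));b=cv2.resize(d["img"][180:260,230:310],(300,300))
im=np.zeros((430,800,3),np.uint8);im[:429,:500]=a;im[:300,500:]=b;cv2.imwrite("pics/w7.png",im[:,:,::-1])
E
```

```text
time_s: 18.23
ee_pos: [0.4401, 0.0038, 0.2997]
orientation: [[0.999, -0.046, -0.0], [-0.046, -0.999, 0.0], [-0.0, 0.0, -1.0]]
force: [-0.5, -1.1, -0.2]
finger_gap: 0.0005
grasp_force: 0.0
[0.44011549 0.00380047 0.29974537] [-0.4632587  -1.11287053 -0.1543524 ]
```

View pics/w7.png

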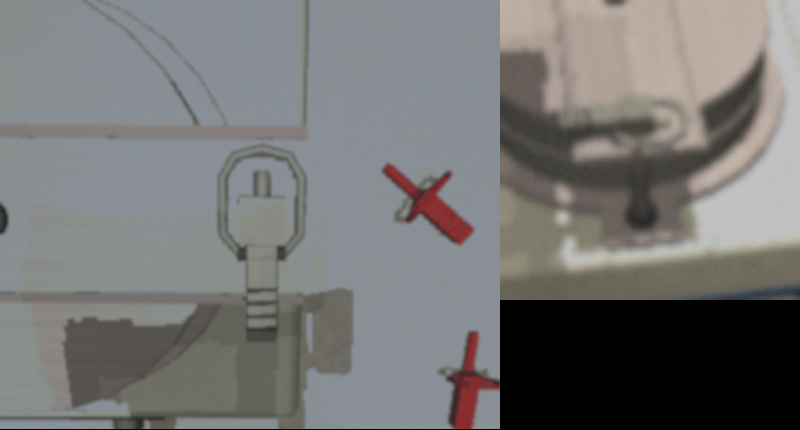

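The picture shows the loop lying flat round the rod, (262,200) in the crop, with the shoulder against the rod at row 245 and the robot clear. I'm handing in.

```bash
python3 -c "
from plant import arm
print(arm.sign_off())"
```

```text
the job is handed in; nothing more can be done
None
```

The steel locking pin is fully home in the unpinned rod with its loop snapped flat round it, and the job was handed in at about 18 s with the robot clear and no bystander touched.

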